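# Hang the wide template in the till

### The arm

A 6-joint arm with a two-finger parallel gripper is mounted at the origin on a cart in front of the work surface, level with it; the furniture and walls round the work are solid. World frame = base frame: x ahead of the robot, y to its left, z up, the work surface at z = 0. Lengths are in m, angles in degrees, forces in N, time in s.
With the tool pointing down it reaches from about 0.4 to 0.825 m from the base axis. Payload 7 kg.
Tool frame: the origin (TCP) lies between the finger pads; the fingertips stand 25 mm ahead of it and the grasp point (between the pads) lies 6 mm ahead of it; z points along the fingers, y is the line along which they close (so a half turn about z gives the same grasp; the last joint's range is limited). The gripper opens to 88 mm and grips with 3 to 60 N. Pads are 19 mm wide; open, the fingers measure 130 mm over their backs; the gripper's body (78 mm by 193 mm) begins 47 mm behind the grasp point.
Start: joints at [88.585, 20.546, 0.682, 0, -70.136, -16.507], TCP at [0.208, 0.642, 0.252] pointing down, gripper open.
Joint ranges: [-176.03, 176.03], [-82.01, 121.73], [-58.28, 71.71], [-173.87, 95.51], [-174.79, -0.11], [-173.66, 173.66]. Speed limits (degrees/s): [136.94, 136.94, 172.46, 180, 180, 180].

### API

Orientations are given as [roll, pitch, yaw] about the fixed x, y, z axes, in that order (R = Rz(yaw) Ry(pitch) Rx(roll)).
In Python, from plant import r gives the robot as it stands.
- The arm moves only by the shell command python3 -m crank 'ROWS' [FORCE]. ROWS is JSON, a list of rows, each a list of 3 entries, a list of its own where there are three numbers: the turn, a rotation vector about the tool's x, y, z in degrees, then the shift along the tool's x, y, z in cm, then the closure, from -1 (fully open) to 1 (shut). In form: [[[wx, wy, wz], [dx, dy, dz], fingers], ...]. A call has 1 to 8 rows; each row shifts and turns the commanded pose from where the row before left it, along the tool's axes as they then stand; what a row does not reach is not made up. A row lasts 1/10 s, in which the tool goes at most 50 mm and 8.59 degrees, less where a joint would pass 70% of its speed; a pose out of reach is approached as far as the arm can. A call with a gripper value outside its range is refused whole. The fingers move at their own pace and stop on an object; FORCE is the grip in N (left out, the last holds). Time passes only in rows, so rows that do not move let the fingers close. It gives the time, the measured TCP pose, the force, the opening and the grip force at its end, in the units of the state.
- r.get_state(): the state, without advancing time (a new reading comes with each control period).
- r.capture(name): name is "side" or "top" or "wrist"; returns a dict with "color" (480x640x3 uint8, red, green, blue), "range_z" (480x640 float32, m along the optical axis (not along the pixel's ray), 0 where there is no reading), "intrinsics" (3x3 intrinsics, pixels), "k1" (the pictures are not rectified: a ray, as slopes to the right and down, at radius r is drawn at 1 + k1 r^2 times it, then the intrinsics apply), "world_from_camera" (4x4, takes a point from camera to world coordinates); the wrist camera has in their place "hand_eye" (4x4, takes a point from camera to tool coordinates, whose origin is the TCP and whose axes are the flange's). Camera axes: x right, y down, z forward; pixel columns grow to the right and rows downward; lengths in m; the calibration is good to about 2 mm. A picture is of the moment at which its call begins: read the wrist's pose just before it.
- r.close_job(): hands the job in; it is judged then, once.
The state is a dict: "time_s": time; "joints": joint angles; "qd": joint speeds; "joint_torque": joint torques, N m; "tcp_pos": TCP position; "eef_rot": TCP orientation; "contact_force": force on the tool from outside, world axes, zero at the start; "moment": the same for the moment, N m; "gripper_width": finger opening in m; "gripper_force": force on a finger pad.
Only numpy, scipy, OpenCV 4.12 (cv2) and the standard library are available. Lean on these libraries where they do the work, as an engineer would, in place of code of your own. Each camera call takes 0.05 s, during which the arm holds its last target. There are 200 camera calls.

### The job

Take the wide plywood template out of the slotted rack, lower it through the opening in the top of the wooden till and hang it by its hole on the steel prong inside, so that it hangs free and upright behind the upturned tip. Do not touch the frame round the opening with the template or the robot, and leave the narrow template in its slot.

Things in the scene. Friction and masses are not known exactly. Their poses are not given: they have to be found in the camera images.
- wide_template_centre (a point): centre (half-way up) of the wide template: an upright board of 12 mm plywood (x), 115 mm high (z), about 0.12 kg, standing in a slot of the rack. Its lower 76 mm are 90 mm wide (y), with a round 36 mm hole through it along x; above, between round shoulders (up to 94 mm), rises a 40 mm wide neck; its top edge is 57.5 mm above this point. Grasp it there, across the 12 mm.
- wide_template_hole (a point): centre of the 36 mm hole in the wide template, on its middle plane, 43 mm above its foot, 72 mm below its top edge. The hole's axis is x; axes as for the template's centre.
- narrow_template_centre (a point): centre (half-way up) of the narrow template in the other slot: same thickness, height, neck and hole as the wide one, but only 60 mm wide and square-shouldered. Leave it there.
- rack: light wooden rack, 70 (x) x 232 (y) x 42 mm, fixed; origin under its middle, on the bench. Two slots end to end along y, centres at y = -56 and +56 mm, each 15 mm wide (x), 96 mm long, 30 mm deep; their floor is 12 mm above the bench. The templates stand in them, their axes parallel to the rack's.
- prong_bend (a point): where the straight part of the prong ends, on its axis. The prong is a fixed level steel bar 8 mm thick, 82 mm above the bench, inside the till; it runs from here along +x to its root on the till's back wall, about 115 mm away. From here its tip bends up, reaching 12 mm to -x and 13 mm above the axis. Front wall 81 mm to -x of here.
- opening_centre (a point): centre of the opening in the top of the brown wooden till, level with the frame's top, 150 mm above the bench. Opening 186 mm (x) x 140 mm (y). The prong lies under its middle line (y = 0), the bend 18 mm to -x of here. The till's floor is 10 mm thick; a hung template's foot is 25 mm and its top edge 140 mm above the bench. Axes as for the prong.
- top_frame: the dark wooden frame round that opening, 14 mm thick, 228 x 188 mm outside, fixed on the till; origin in the middle of the opening, at the frame's underside, 136 mm above the bench. Not to be touched.
Mind the look-alikes: they are no part of the job. Leave any blue or green look-alike of the part that bears wide_template_centre alone.

How it is judged:
By the outcome, as a careful person would: the job done as asked, in the order asked, and still so for the second after the job is handed in, with the robot touching nothing.
It also fails if it takes over 45 s, if anything falls off the work surface, if the arm or the gripper's body presses on something with over 40 N, if the wrist force passes 120 N, or if a joint passes its speed limit or range.

## Working session

There is one attempt and no reset: what is moved stays moved. The work goes in short steps, Python scripts to look and compute and a shell command to move; the robot and the scene stay as the last step left them, time stands still between calls to the robot, and variables do not carry over. Pictures are saved under pics/ and viewed, at most 10 in all, crops included, and the job is handed in when it is done.

```bash
mkdir -p pics; ls; cat > h.py <<'E'
import numpy as np, cv2
from plant import r
from scipy.spatial.transform import Rotation as R
def tool():
    s=r.get_state(); T=np.eye(4); T[:3,3]=s["tcp_pos"]; T[:3,:3]=R.from_euler('xyz',s["eef_rot"],degrees=True).as_matrix(); return T
def cap(n):
    T=tool(); c=r.capture(n); c["W"]=T@np.array(c["hand_eye"]) if n=="wrist" else np.array(c["world_from_camera"]); return c
def cloud(c):
    K=np.array(c["intrinsics"]); v,u=np.mgrid[:480,:640]
    d=np.stack([(u-K[0,2])/K[0,0],(v-K[1,2])/K[1,1]],-1); p=d.copy()
    for _ in range(8): p=d/(1+c["k1"]*(p**2).sum(-1,keepdims=True))
    z=c["range_z"][...,None]; P=np.concatenate([p*z,z],-1)
    P=P@c["W"][:3,:3].T+c["W"][:3,3]; P[c["range_z"]<=0]=np.nan; return P
def save(n,img): cv2.imwrite(f"pics/{n}.png",img[...,::-1])
E
python3 - <<'E'
from h import *
print(r.get_state())
for n in("top","side"):
    c=cap(n); np.savez(f"{n}.npz",P=cloud(c),color=c["color"],W=c["W"]); save(n,c["color"])
    print(n,c["W"][:3].round(2).tolist(), c["k1"])
E
```

```text
pics
{'time_s': 0.0, 'joints': array([ 8.85856139e+01,  2.05903983e+01,  6.33825618e-01, -2.22616895e-02,
       -7.01345109e+01, -1.65059504e+01]), 'qd': array([ 0.02673008,  0.03333538,  0.04916694, -0.03775701,  0.0489418 ,
       -0.02392291]), 'joint_torque': array([-3.99249475e-04, -5.82712662e+01,  2.93063700e+01,  6.99740991e+00,
        6.98400821e-03, -1.65924876e-04]), 'tcp_pos': array([0.20757639, 0.64182036, 0.250628  ]), 'eef_rot': array([ 1.79906724e+02, -5.81598249e-03, -1.79279132e+01]), 'contact_force': array([ 0.56608459,  0.08284275, -0.53746776]), 'moment': array([ 0.02837238,  0.02646366, -0.07166852]), 'gripper_force': 0.0, 'gripper_width': 0.08746536128738597}
top [[0.01, -0.98, 0.2, 0.24], [-1.0, -0.01, -0.0, -0.04], [0.0, -0.2, -0.98, 1.36]] 0.0014883083427480745
side [[-0.99, -0.09, 0.13, 0.33], [-0.15, 0.66, -0.73, 0.81], [-0.02, -0.75, -0.67, 0.89]] -0.07099314226790103
```

View pics/top.png

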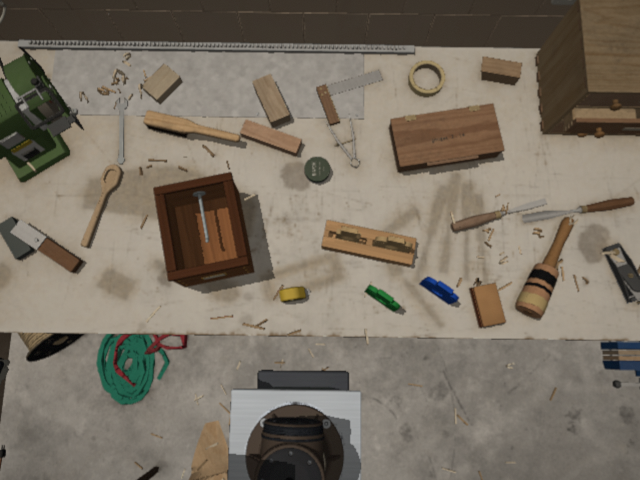

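View pics/side.png

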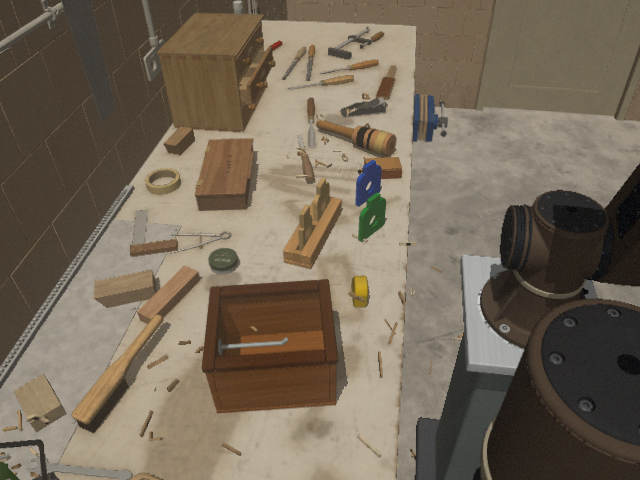

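The side view shows the candidates. In the rack are two plywood boards, at about (306,215) and (321,198). The blue look-alike is at (368,183) and the green one at (372,217), both to be left alone. The till's prong runs from (222,347) to (285,341). Next is a close crop to choose between the wide and narrow boards.

```bash
python3 - <<'E'
from h import *
t=np.load("top.npz"); s=np.load("side.npz")
a=cv2.resize(s["color"][165:275,270:400],None,fx=5,fy=5,interpolation=cv2.INTER_CUBIC)[:,:400*2]
save("crop",a)
P=t["P"]
for n,u,v in[("till corners TL",156,186),("TR",236,175),("BR",252,270),("BL",168,284),("prong tip",208,238),("prong root",198,196),("rack L",324,235),("rack R",416,253),("ropeL",326,222),("tmpl L",345,235),("tmpl R",395,245)]: print(n,np.nanmedian(P[v-1:v+2,u-1:u+2].reshape(-1,3),0).round(3))
# side: points in rack region
Q=s["P"]
for n,u,v in[("boardtop a",306,204),("b",322,184),("b2",321,198),("bend",277,344),("root",225,347)]: print(n,np.nanmedian(Q[v-1:v+2,u-1:u+2].reshape(-1,3),0).round(3))
E
```

```text
till corners TL [0.665 0.38  0.004]
TR [0.699 0.172 0.001]
BR [0.439 0.115 0.032]
BL [0.406 0.334 0.001]
prong tip [0.511 0.222 0.082]
prong root [0.617 0.251 0.084]
rack L [ 0.53  -0.063  0.043]
rack R [ 0.495 -0.302 -0.001]
ropeL [ 0.567 -0.068  0.039]
tmpl L [ 0.521 -0.113  0.091]
tmpl R [ 0.497 -0.234  0.092]
boardtop a [ 0.555 -0.3    0.002]
b [ 0.5   -0.227  0.123]
b2 [ 0.502 -0.218  0.088]
bend [0.517 0.229 0.083]
root [0.612 0.249 0.083]
```

View pics/crop.png

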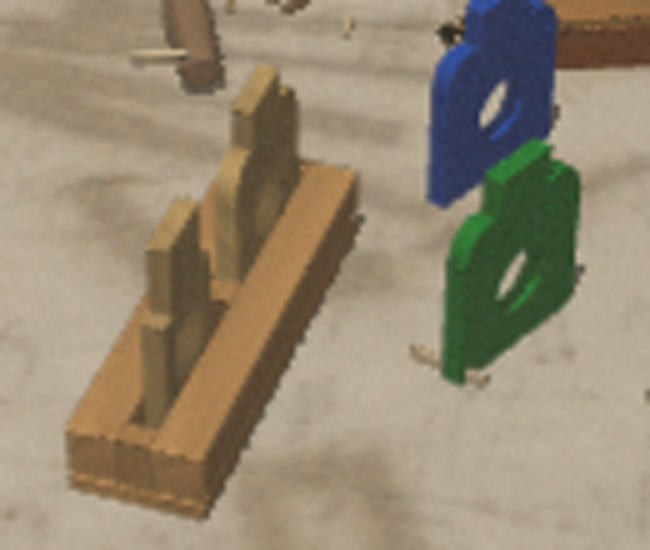

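The near board at crop (180,310) has square shoulders and is narrow. The far one at (265,170) has round shoulders and is wide, so that is the target, at about (0.50,-0.23). Blue and green are excluded. Next I fit the poses.

```bash
python3 - <<'E'
from h import *
def rect(p):
    (c,sz,a)=cv2.minAreaRect((p[:,:2]*1000).astype(np.float32)); return np.round(c,1),np.round(sz,1),round(a,2),len(p)
for n in("top","side"):
    P=np.load(n+".npz")["P"].reshape(-1,3); P=P[~np.isnan(P).any(1)]
    def box(x0,x1,y0,y1,z0,z1): return P[np.all((P>[x0,y0,z0])&(P<[x1,y1,z1]),1)]
    f=box(.38,.72,.08,.42,.143,.157); print(n,"frame",rect(f),f[:,2].mean().round(4))
    k=box(.42,.62,-.33,-.04,.036,.048); print("rack",rect(k),np.median(k[:,2]).round(4))
    w=box(.42,.58,-.3,-.17,.108,.135); print("wide neck",rect(w),w.mean(0).round(4),w.max(0).round(4))
    m=box(.42,.58,-.3,-.17,.05,.135); print("wide all",rect(m))
    m=box(.42,.58,-.17,-.06,.108,.135); print("narrow neck",rect(m))
    q=box(.46,.6,.16,.29,.07,.105); print("prong",rect(q),np.median(q[:,2]))
    np.savetxt(n+"_prong.txt",q,fmt="%.4f")
E
```

```text
top frame (array([526.2, 228.1]), array([229.5, 189.1]), 13.05, 3115) 0.1501
rack (array([ 508.5, -193.9]), array([276.1,  93.7]), 72.24, 1746) 0.0417
wide neck (array([ 503.3, -230.5]), array([62.2, 13.3]), 77.8, 119) [ 0.5021 -0.2302  0.1233] [ 0.513  -0.2007  0.132 ]
wide all (array([ 503.2, -230.2]), array([90.2, 14.8]), 79.0, 366)
narrow neck (array([ 524.9, -120.4]), array([39.5, 13.7]), 77.33, 108)
prong (array([548.1, 233. ]), array([104.8,   8.6]), 12.9, 137) 0.08605674616249148
side frame (array([526.9, 226.8]), array([227.5, 191.7]), 12.97, 4458) 0.1485
rack (array([ 507.3, -194.4]), array([282.2,  94.4]), 71.67, 1196) 0.0407
wide neck (array([ 504.1, -230.8]), array([42.1, 12.1]), 78.03, 102) [ 0.504  -0.2261  0.1207] [ 0.5135 -0.2096  0.1291]
wide all (array([ 504.4, -228.5]), array([90.8, 13.1]), 77.98, 408)
narrow neck (array([ 526.5, -119.7]), array([42. , 13.1]), 80.29, 118)
prong (array([549.2, 204.6]), array([ 88.7, 101.1]), 89.74, 310) 0.08458701887746933
```

```bash
cat >> h.py <<'E'
def go(x,y,z,yaw):
    "print needed turn about tool z (deg) and shift (cm) in tool axes after the turn"
    T=tool(); G=R.from_euler('xyz',[180,0,yaw],degrees=True).as_matrix()
    print("turn",R.from_matrix(T[:3,:3].T@G).as_rotvec(degrees=True).round(2),"shift now-axes",(T[:3,:3].T@(np.array([x,y,z])-T[:3,3])*100).round(2),"goal-axes",(G.T@(np.array([x,y,z])-T[:3,3])*100).round(2))
E
python3 -m crank '[[[0,0,8.4],[0,0,0],-1],[[0,0,8.4],[0,0,0],-1],[[0,0,8.4],[0,0,0],-1],[[0,0,8.4],[0,0,0],-1],[[0,0,8.4],[0,0,0],-1],[[0,0,8.4],[0,0,0],-1],[[0,0,8.4],[0,0,0],-1],[[0,0,8.4],[0,0,0],-1]]' 20
python3 -m crank '[[[0,0,8.4],[0,0,0],-1],[[0,0,8],[0,0,0],-1],[[0,0,0],[3.6,-3.8,0],-1],[[0,0,0],[3.6,-3.8,0],-1],[[0,0,0],[3.6,-3.8,0],-1],[[0,0,0],[3.6,-3.8,0],-1],[[0,0,0],[3.6,-3.8,0],-1],[[0,0,0],[3.6,-3.8,0],-1]]'
python3 -c "
from h import *
go(.45,.30,.25,-101.5);go(.504,-.23,.25,-101.5)"
```

```text
time_s: 0.9
tcp_pos: [0.2077, 0.642, 0.251]
eef_rot: [180.0, -0.1, -85.5]
contact_force: [0.5, 0.0, 0.0]
gripper_width: 0.0874
gripper_force: 0.0
time_s: 1.7
tcp_pos: [0.3805, 0.3946, 0.2514]
eef_rot: [180.0, -0.0, -101.5]
contact_force: [1.6, 0.7, 0.7]
gripper_width: 0.0871
gripper_force: 0.0
turn [ 0.01 -0.01 -0.  ] shift now-axes [ 7.89 -8.7   0.14] goal-axes [ 7.89 -8.7   0.14]
turn [ 0.01 -0.01 -0.  ] shift now-axes [ 58.74 -24.56   0.15] goal-axes [ 58.75 -24.55   0.14]
```

```bash
python3 -m crank '[[[0,0,0],[2.6,-2.9,0],-1],[[0,0,0],[2.6,-2.9,0],-1],[[0,0,0],[2.7,-2.9,0],-1],[[0,0,0],[4.2,-1.3,0],-1],[[0,0,0],[4.2,-1.3,0],-1],[[0,0,0],[4.2,-1.3,0],-1],[[0,0,0],[4.2,-1.3,0],-1],[[0,0,0],[4.2,-1.3,0],-1]]'
python3 -m crank '[[[0,0,0],[4.2,-1.3,0],-1],[[0,0,0],[4.2,-1.3,0],-1],[[0,0,0],[4.2,-1.3,0],-1],[[0,0,0],[4.2,-1.3,0],-1],[[0,0,0],[4.2,-1.3,0],-1],[[0,0,0],[4.2,-1.3,0],-1],[[0,0,0],[4.2,-1.3,0],-1],[[0,0,0],[0,0,0],-1]]'
python3 - <<'E'
from h import *
go(.504,-.23,.25,-101.5)
c=cap("wrist"); P=cloud(c); save("w1",c["color"])
p=P.reshape(-1,3); p=p[~np.isnan(p).any(1)]
for a,b in((.117,.135),(.05,.135)):
    q=p[np.all((p>[.42,-.32,a])&(p<[.58,-.17,b]),1)]; print(cv2.minAreaRect((q[:,:2]*1000).astype(np.float32)),np.median(q,0),len(q))
E
```

```text
time_s: 2.5
tcp_pos: [0.4707, 0.0812, 0.2515]
eef_rot: [180.0, 0.0, -101.5]
contact_force: [0.8, -0.0, -0.0]
gripper_width: 0.0873
gripper_force: 0.0
time_s: 3.3
tcp_pos: [0.5012, -0.2273, 0.2506]
eef_rot: [179.9, -0.0, -101.8]
contact_force: [-1.4, 0.7, -0.8]
gripper_width: 0.0878
gripper_force: 0.0
turn [ 0.09 -0.05 -0.28] shift now-axes [ 0.2  -0.33  0.06] goal-axes [ 0.21 -0.33  0.06]
((505.3586120605469, -233.47360229492188), (39.78851318359375, 11.345267295837402), 78.25552368164062) [ 0.50488241 -0.23521492  0.12635575] 730
((482.62811279296875, -265.44635009765625), (160.72671508789062, 46.83897399902344), 53.508941650390625) [ 0.50212823 -0.24942979  0.10597958] 1589
```

View pics/w1.png

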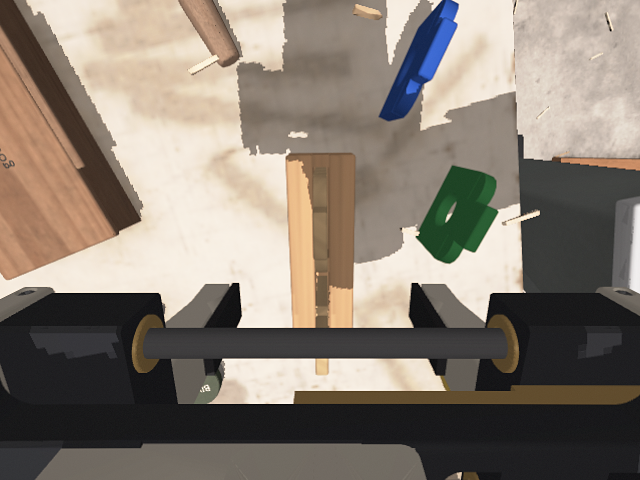

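```bash
python3 -m crank '[[[0,0,0],[0.4,-0.3,2],-0.2],[[0,0,0],[0,0,4],-0.2],[[0,0,0],[0,0,2],-0.2],[[0,0,0],[0,0,0],-0.2],[[0,0,0],[0,0,0],-0.2]]' 20
python3 - <<'E'
from h import *
go(.505,-.232,.121,-101.6)
p=np.load("top.npz"); P=p["P"].reshape(-1,3);C=p["color"].reshape(-1,3).astype(int)
m=(C[:,1]>C[:,0]+40)&(C[:,1]>C[:,2]+40)&(abs(P[:,1])<.4)&(P[:,0]>.3)
q=P[m]; print("green",q.min(0),q.max(0),len(q))
E
```

```text
time_s: 3.85
tcp_pos: [0.504, -0.2273, 0.1721]
eef_rot: [180.0, -0.0, -101.5]
contact_force: [0.4, -0.3, 1.1]
gripper_width: 0.0549
gripper_force: 0.0
turn [ 0.01 -0.02  0.15] shift now-axes [ 0.44 -0.19  5.11] goal-axes [ 0.44 -0.19  5.11]
green [ 0.34846117 -0.2389176   0.0178892 ] [ 0.39840166 -0.16903443  0.12007302] 163
```

```bash
python3 -m crank '[[[0,0,0],[0.4,-0.2,1.1],-0.2],[[0,0,0],[0,0,2],-0.2],[[0,0,0],[0,0,2],-0.2],[[0,0,0],[0,0,0],-0.2]]' 
python3 -m crank '[[[0,0,0],[0,0,0],1],[[0,0,0],[0,0,0],1],[[0,0,0],[0,0,0],1],[[0,0,0],[0,0,0],1],[[0,0,0],[0,0,0],1],[[0,0,0],[0,0,0],1]]' 20
python3 -c "
from h import *
print(r.get_state()['moment']);go(.505,-.232,.121,-101.6)"
```

```text
time_s: 4.25
tcp_pos: [0.5038, -0.2319, 0.1189]
eef_rot: [179.8, 0.0, -101.5]
contact_force: [-0.2, -0.3, 0.7]
gripper_width: 0.0525
gripper_force: 0.0
time_s: 4.85
tcp_pos: [0.505, -0.2321, 0.1208]
eef_rot: [-180.0, -0.0, -101.5]
contact_force: [1.6, 0.1, -0.0]
gripper_width: 0.0116
gripper_force: 20.0
[ 0.03284449 -0.50771868 -0.00589399]
turn [-0.03 -0.    0.08] shift now-axes [-0.01  0.   -0.02] goal-axes [-0.01  0.   -0.02]
```

```bash
python3 -m crank '[[[0,0,0],[0,0,-0.5],1],[[0,0,0],[0,0,-1],1],[[0,0,0],[0,0,-1.5],1],[[0,0,0],[0,0,-2],1],[[0,0,0],[0,0,-3],1],[[0,0,0],[0,0,-4],1],[[0,0,0],[0,0,-4],1],[[0,0,0],[0,0,-2],1]]' 
python3 - <<'E'
from h import *
print(r.get_state()['moment'])
# pre-thread point: bend -33 mm along prong
c=np.array([.5265,.2275]);u=np.array([np.cos(np.radians(13)),np.sin(np.radians(13))])
print(c-18*u/1000, c-(18+33)*u/1000)
p=c-51*u/1000; go(p[0],p[1],.30,-101.5)
c=cap("wrist"); save("w2",c["color"])
P=cloud(c); T=tool(); L=(P-T[:3,3])@T[:3,:3]
m=(abs(L[...,1])<.02)&(abs(L[...,0])<.06)&(L[...,2]>.01)&(L[...,2]<.13)
q=L[m];print(len(q),q.min(0),q.max(0),np.median(q,0))
E
```

```text
time_s: 5.65
tcp_pos: [0.5057, -0.2325, 0.3055]
eef_rot: [-179.7, -0.0, -101.5]
contact_force: [0.7, -1.0, -2.1]
gripper_width: 0.0119
gripper_force: 20.0
[ 0.04307951 -0.16943778  0.01999723]
[0.50896134 0.22345088] [0.47680713 0.2160275 ]
turn [-0.31 -0.03 -0.  ] shift now-axes [-43.38  11.78   0.46] goal-axes [-43.38  11.77   0.55]
2710 [ 0.00730415 -0.01998076  0.01000941] [0.04629268 0.01996768 0.1102928 ] [0.03171055 0.00024628 0.01971145]
```

View pics/w2.png

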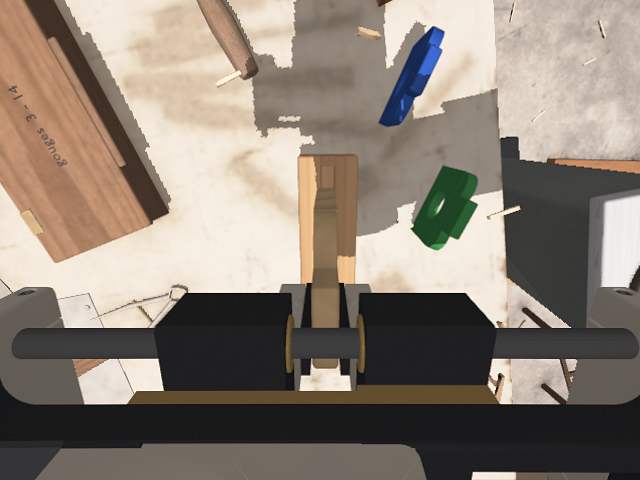

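The wide template is held, with its bottom edge clear of the rack at (325,210). Now the transit and the turn.

```bash
python3 -m crank '[[[0,0,0],[-2,0.5,0],1],[[0,0,0],[-3.9,1.1,0],1],[[0,0,0],[-3.9,1.1,0],1],[[0,0,0],[-3.9,1.1,0],1],[[0,0,0],[-3.9,1.1,0],1],[[0,0,0],[-3.9,1.1,0],1],[[0,0,0],[-3.9,1.1,0],1],[[0,0,0],[-3.9,1.1,0],1]]' 
python3 -m crank '[[[0,0,0],[-3.9,1.1,0],1],[[0,0,0],[-3.9,1.1,0],1],[[0,0,0],[-3.9,1.1,0],1],[[0,0,0],[-2.4,0.5,0],1],[[0,0,-8.2],[0,0,0],1],[[0,0,-8.2],[0,0,0],1],[[0,0,-8.1],[0,0,0],1],[[0,0,0],[0,0,0],1]]'
python3 - <<'E'
from h import *
go(.4768,.216,.30,-77)
t=cap("top"); s=cap("side"); W=cap("wrist")
img=np.vstack([s["color"][200:480,150:450],]); save("s2",cv2.resize(img,None,fx=2,fy=2))
T=tool()
for n,c in(("top",t),("side",s),("wrist",W)):
    P=cloud(c).reshape(-1,3);P=P[~np.isnan(P).any(1)]
    f=P[np.all((P>[.38,.08,.143])&(P<[.72,.42,.157]),1)]
    L=(P-T[:3,3])@T[:3,:3]
    m=(abs(L[:,1])<.025)&(abs(L[:,0])<.07)&(L[:,2]>.03)&(L[:,2]<.13)
    q=L[m]; print(n,"board rel",len(q),q.min(0).round(3) if len(q) else'',q.max(0).round(3) if len(q) else'')
    pr=P[np.all((P>[.47,.18,.07])&(P<[.63,.28,.105]),1)]
    d=(pr-[.5265,.2275,0]);c13,s13=np.cos(np.radians(13)),np.sin(np.radians(13))
    a=np.c_[d[:,0]*c13+d[:,1]*s13,-d[:,0]*s13+d[:,1]*c13,pr[:,2]]; a=a[abs(a[:,1])<.015]
    if len(a): print(" prong in till axes",len(a),a.min(0).round(4),a.max(0).round(4),np.median(a,0).round(4))
E
```

```text
time_s: 6.5
tcp_pos: [0.4823, 0.0729, 0.3012]
eef_rot: [-180.0, 0.0, -101.5]
contact_force: [0.9, 0.5, -1.9]
gripper_width: 0.0118
gripper_force: 20.0
time_s: 7.3
tcp_pos: [0.4737, 0.2171, 0.3009]
eef_rot: [180.0, 0.0, -76.9]
contact_force: [-0.5, -0.1, -1.5]
gripper_width: 0.0119
gripper_force: 20.0
turn [0.   0.   0.12] shift now-axes [ 0.18 -0.27  0.09] goal-axes [ 0.18 -0.27  0.09]
top board rel 150 [-0.045 -0.005  0.031] [0.044 0.007 0.11 ]
 prong in till axes 176 [ 0.0041 -0.0144  0.0713] [0.1008 0.0149 0.1049] [0.0731 0.     0.0864]
side board rel 247 [-0.047 -0.006  0.03 ] [-0.018  0.006  0.111]
 prong in till axes 348 [-0.0281 -0.0143  0.0746] [0.0991 0.0148 0.1046] [0.049  0.0011 0.0849]
wrist board rel 500 [ 0.044 -0.007  0.03 ] [0.047 0.005 0.108]
 prong in till axes 1310 [-0.0284 -0.015   0.0702] [0.1009 0.015  0.1049] [ 0.0608 -0.0029  0.0854]
```

View pics/s2.png

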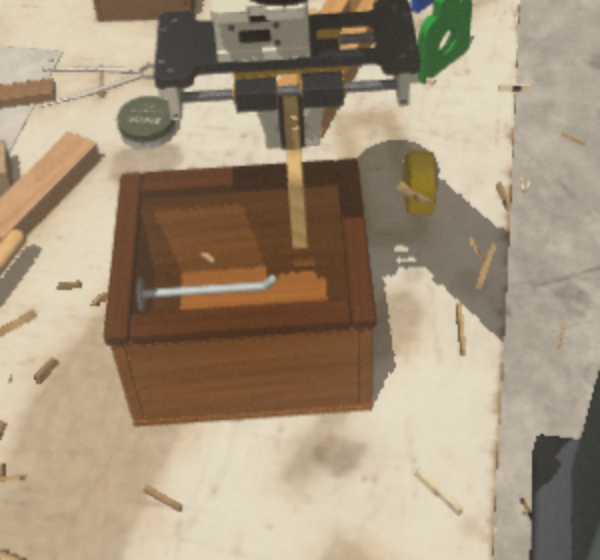

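```bash
python3 -m crank '[[[0,0,0.1],[0.2,-0.3,0],1],[[0,0,0],[0,0,1.5],1],[[0,0,0],[0,0,2],1],[[0,0,0],[0,0,2],1],[[0,0,0],[0,0,2],1],[[0,0,0],[0,0,0],1],[[0,0,0],[0,0,0],1]]'
python3 - <<'E'
from h import *
go(.4768,.216,.1535,-77)
E
```

```text
time_s: 8.15
tcp_pos: [0.4777, 0.2157, 0.226]
eef_rot: [180.0, -0.0, -77.2]
contact_force: [0.1, 0.1, -0.8]
gripper_width: 0.0119
gripper_force: 20.0
turn [ 0.01 -0.04 -0.18] shift now-axes [-0.05  0.08  7.25] goal-axes [-0.05  0.08  7.25]
```

```bash
python3 -m crank '[[[0,0,0],[0,0,1.5],1],[[0,0,0],[0,0,2],1],[[0,0,0],[0,0,2],1],[[0,0,0],[0,0,1.2],1],[[0,0,0],[0,0,0.55],1],[[0,0,0],[0,0,0],1],[[0,0,0],[0,0,0],1]]'
python3 - <<'E'
from h import *
go(.4768,.216,.1535,-77)
c=cap("side"); save("s3",cv2.resize(c["color"][240:440,180:370],None,fx=4,fy=4)[:600])
W=cap("wrist"); save("w3",W["color"])
E
```

```text
time_s: 8.85
tcp_pos: [0.4779, 0.2163, 0.154]
eef_rot: [-179.9, 0.0, -77.1]
contact_force: [0.6, -0.2, -1.4]
gripper_width: 0.0119
gripper_force: 20.0
turn [-0.07  0.02 -0.11] shift now-axes [0.   0.12 0.05] goal-axes [0.   0.12 0.05]
```

View pics/s3.png

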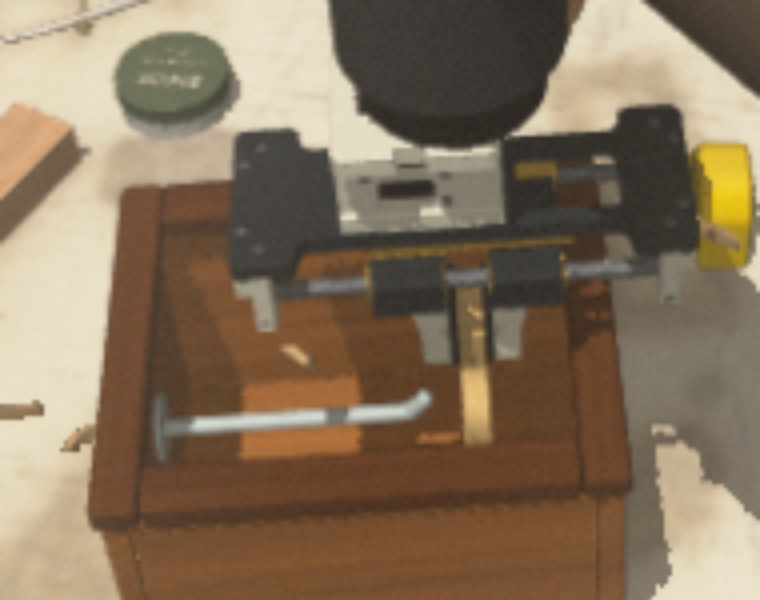

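The board is inside, in front of the tip at (428,400), and clear of the frame. Now I thread it.

```bash
python3 -m crank '[[[0,0,0],[0,-0.5,0],1],[[0,0,0],[0,-0.6,0],1],[[0,0,0],[0,-0.6,0],1],[[0,0,0],[0,-0.6,0],1],[[0,0,0],[0,-0.6,0],1],[[0,0,0],[0,0,0],1]]'
python3 -m crank '[[[0,0,0],[0,-0.6,0],1],[[0,0,0],[0,-0.6,0],1],[[0,0,0],[0,-0.6,0],1],[[0,0,0],[0,-0.6,0],1],[[0,0,0],[0,-0.6,0],1],[[0,0,0],[0,-0.2,0],1],[[0,0,0],[0,0,0],1],[[0,0,0],[0,0,0],1]]'
python3 - <<'E'
from h import *
print(r.get_state()['moment'])
go(.5363,.2297,.134,-77)
c=cap("side"); save("s4",cv2.resize(c["color"][240:440,180:370],None,fx=4,fy=4)[:600])
E
```

```text
time_s: 9.55
tcp_pos: [0.5065, 0.2225, 0.1528]
eef_rot: [180.0, -0.0, -77.1]
contact_force: [-0.5, 0.5, -2.0]
gripper_width: 0.0119
gripper_force: 20.0
time_s: 10.35
tcp_pos: [0.5366, 0.2293, 0.1529]
eef_rot: [180.0, -0.0, -77.1]
contact_force: [-0.6, -0.2, -1.3]
gripper_width: 0.0122
gripper_force: 20.0
[ 0.07936951 -0.01823456  0.01169999]
turn [ 0.02 -0.01 -0.13] shift now-axes [-0.04  0.02  1.89] goal-axes [-0.04  0.03  1.89]
```

View pics/s4.png

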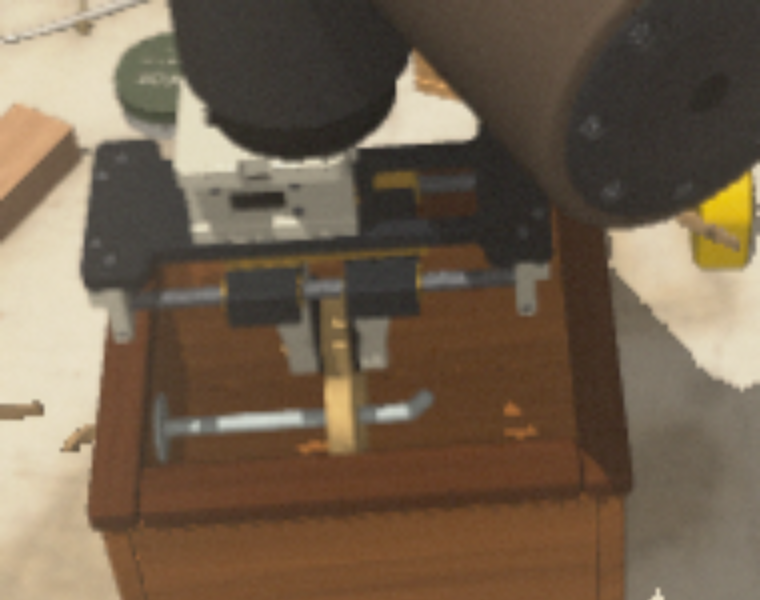

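Threaded: the board is at (345,400) behind the tip (425,400). Lowering onto the prong.

```bash
python3 -m crank '[[[0,0,0],[0,0,0.5],1],[[0,0,0],[0,0,0.6],1],[[0,0,0],[0,0,0.4],1],[[0,0,0],[0,0,0.2],1],[[0,0,0],[0,0,0],1],[[0,0,0],[0,0,0],1]]'
python3 -m crank '[[[0,0,0],[0,0,0.1],1],[[0,0,0],[0,0,0],1]]'
python3 -m crank '[[[0,0,0],[0,0,0.1],1],[[0,0,0],[0,0,0],1]]'
```

```text
time_s: 11.0
tcp_pos: [0.5369, 0.2295, 0.1361]
eef_rot: [-180.0, -0.0, -77.1]
contact_force: [-0.2, -0.3, -2.2]
gripper_width: 0.0118
gripper_force: 20.0
time_s: 11.2
tcp_pos: [0.5368, 0.2295, 0.1351]
eef_rot: [-180.0, 0.0, -77.1]
contact_force: [-1.1, -0.9, -1.5]
gripper_width: 0.0118
gripper_force: 20.0
time_s: 11.4
tcp_pos: [0.5367, 0.2294, 0.134]
eef_rot: [180.0, -0.0, -77.1]
contact_force: [1.3, -0.5, -1.3]
gripper_width: 0.0116
gripper_force: 20.0
```

```bash
python3 -m crank '[[[0,0,0],[0,0,0.1],1],[[0,0,0],[0,0,0],1]]'
python3 -m crank '[[[0,0,0],[0,0,0.1],1],[[0,0,0],[0,0,0],1]]'
```

```text
time_s: 11.6
tcp_pos: [0.5369, 0.2295, 0.1336]
eef_rot: [-180.0, -0.0, -77.1]
contact_force: [-2.7, -0.9, 4.4]
gripper_width: 0.012
gripper_force: 20.0
time_s: 11.8
tcp_pos: [0.537, 0.2295, 0.1335]
eef_rot: [-179.9, -0.0, -77.1]
contact_force: [-5.3, -0.9, 11.7]
gripper_width: 0.0118
gripper_force: 20.0
```

On the prong at the expected height. I relieve the load and open part-way.

```bash
python3 -m crank '[[[0,0,0],[0,0,-0.15],1],[[0,0,0],[0,0,0],1],[[0,0,0],[0,0,0],0.6],[[0,0,0],[0,0,0],0.4],[[0,0,0],[0,0,0],0.35],[[0,0,0],[0,0,0],0.35],[[0,0,0],[0,0,0],0.35],[[0,0,0],[0,0,0],0.35]]' 5
python3 -m crank '[[[0,0,0],[0,0,-0.5],0.35],[[0,0,0],[0,0,-1],0.35],[[0,0,0],[0,0,-1.5],0.35],[[0,0,0],[0,0,-2.5],0.35],[[0,0,0],[0,0,-4],0.35],[[0,0,0],[0,0,-4],0.35],[[0,0,0],[0,0,-4],0.35],[[0,0,0],[0,0,0],0.35]]'
python3 - <<'E'
from h import *
c=cap("side"); save("s5",cv2.resize(c["color"][240:440,180:370],None,fx=4,fy=4)[:600])
for n,c in(("side",c),("wrist",cap("wrist"))):
    P=cloud(c).reshape(-1,3);P=P[~np.isnan(P).any(1)]
    a=(P-[.5265,.2275,0])@R.from_euler('z',13,degrees=True).as_matrix()
    q=a[(a[:,0]>-.02)&(a[:,0]<.04)&(abs(a[:,1])<.055)&(a[:,2]>.1)&(a[:,2]<.16)]
    print(n,len(q),q.min(0).round(4),q.max(0).round(4))
E
```

```text
time_s: 12.6
tcp_pos: [0.5368, 0.2295, 0.1335]
eef_rot: [-180.0, 0.0, -77.1]
contact_force: [-1.4, 0.9, -0.3]
gripper_width: 0.0282
gripper_force: 0.0
time_s: 13.4
tcp_pos: [0.5391, 0.2304, 0.3162]
eef_rot: [-179.4, 0.2, -77.1]
contact_force: [0.5, -0.1, -0.6]
gripper_width: 0.0284
gripper_force: 0.0
side 274 [ 0.005  -0.0416  0.1093] [0.0174 0.0418 0.1415]
wrist 1010 [ 0.0055 -0.0462  0.1001] [0.0176 0.0408 0.1416]
```

View pics/s5.png

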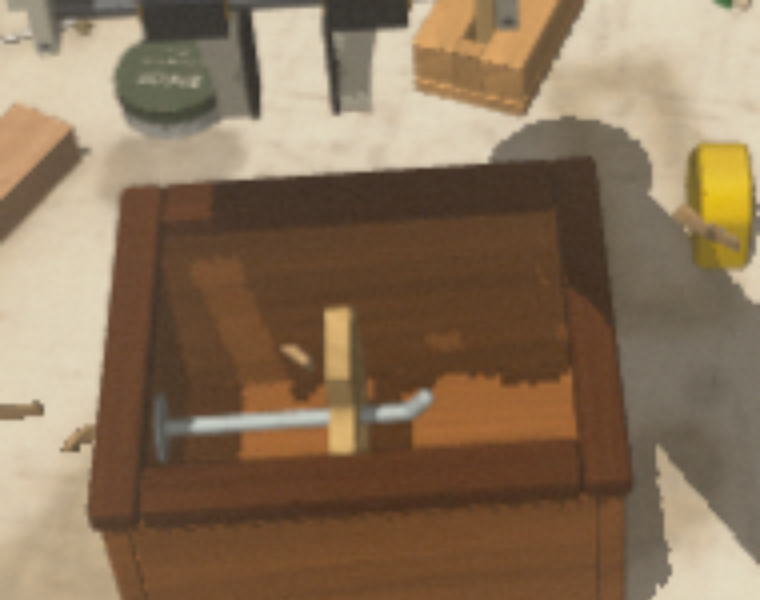

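The template at (342,380) hangs upright on the prong, behind the tip at (425,400). Its top is at about 141 mm, the expected height, and the robot is clear.

```bash
python3 -c "
from plant import r
print(r.close_job())"
```

```text
the job is handed in; nothing more can be done
None
```

The wide template hangs upright and free on the prong behind the upturned tip; I saw no sign of contact with the frame, the narrow template was left in its slot, and the job was handed in at about 13.5 s.

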